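# Take the wax mould out of the ratchet clamp behind the bur stand and jar

## Robot

A 6-joint arm with a two-finger parallel gripper is mounted at the origin on the work surface. World frame = base frame: x ahead of the robot, y to its left, z up, the work surface at z = 0. Lengths are in m, angles in rad, forces in N, time in s.
With the tool pointing down it reaches from about 0.275 to 0.825 m from the base axis. Payload 5.2 kg.
Tool frame: the origin (TCP) lies midway between the tips of the shut fingers; the grasp point (between the pads) lies 19 mm behind it; z points along the fingers, y is the line along which they close (so a half turn about z gives the same grasp; the last joint's range is limited). The gripper opens to 93 mm and grips with 3 to 60 N. Pads are 15 mm wide; open, the fingers measure 128 mm over their backs; the gripper's body (75 mm by 188 mm) begins 65 mm behind the grasp point.
Start: joints at [1.075, 0.259, 1.535, -0, 1.348, -0.203], TCP at [0.159, 0.527, 0.219] pointing down, gripper open.
Joint ranges: [-3.14, 3.14], [-0.91, 2.08], [0.19, 2.58], [-1.22, 4.36], [0.22, 2.71], [-3.12, 3.12]. Speed limits (rad/s): [2.57, 2.57, 3.14, 3.14, 3.14, 3.14].

## Interface

Orientations are given as a rotation vector (axis times angle).
In Python, from cell import sensors, imaging, robot gives the robot as it stands. The module is installed in compiled form; this text tells all that it offers.
- The arm moves only by the shell command python3 -m handwheel 'ROWS' [FORCE]. ROWS is JSON, one flat list of numbers, 5 for each row, row after row: the shift along the tool's x, y, z in units of 40 mm (1.0 is 40 mm), then the turn about the tool's z in units of 6 degrees (1.0 is 6 degrees), then the finger opening in mm, from 0 to 93. In form: [x, y, z, turn, jaw, x, y, z, turn, jaw, ...]. A call has 1 to 20 rows; each row shifts and turns the commanded pose from where the row before left it, along the tool's axes as they then stand; what a row does not reach is not made up. A row lasts 1/12 s, in which the tool goes at most 41.7 mm and 7.16 degrees, less where a joint would pass 70% of its speed; a pose out of reach is approached as far as the arm can. A call is refused whole if a number of a shift passes 1 or a number of a turn 1, either way. A call with a gripper value outside its range is refused whole. The fingers move at their own pace and stop on an object; FORCE is the grip in N (left out, the last holds). Time passes only in rows, so rows that do not move let the fingers close. It gives the time, the measured TCP pose, the force, the opening and the grip force at its end, in the units of the state.
- sensors.get_state(): the state, without advancing time (a new reading comes with each control period).
- imaging.get_image(name): name is "scene" or "top" or "wrist"; returns a dict with "img" (420x560x3 uint8, blue, green, red), "depth" (420x560 float32, m along the optical axis (not along the pixel's ray), 0 where there is no reading), "K" (3x3 intrinsics, pixels), "k1" (the pictures are not rectified: a ray, as slopes to the right and down, at radius r is drawn at 1 + k1 r^2 times it, then the intrinsics apply), "R" (3x3) and "t" (3): a world point X has camera coordinates R X + t. Camera axes: x right, y down, z forward; pixel columns grow to the right and rows downward; lengths in m; the calibration is good to about 2 mm. A picture is of the moment at which its call begins.
- robot.job_done(): hands the job in; it is judged then, once.
The state is a dict: "t": time; "joint_positions": joint angles; "joint_velocities": joint speeds; "effort": joint torques, N m; "position": TCP position; "orientation": TCP orientation; "force": force on the tool from outside, world axes, zero at the start; "torque": the same for the moment, N m; "grip_width": finger opening in m; "finger_force": force on a finger pad.
Only numpy, scipy, OpenCV 4.12 (cv2) and the standard library are available. Lean on these libraries where they do the work, as an engineer would, in place of code of your own. Each camera call takes 0.05 s, during which the arm holds its last target. There are 200 camera calls.

## Task

Take the aluminium wax mould out of the ratchet clamp and stand it upright in the middle of the fireclay soldering board. The bur stand and the lidded jar are in the way of the clamp head, so first set both upright on the wooden tray; then lift the pawl, slide the head fully open and take the mould out, and afterwards push the head fully closed again and stand the bur stand and the jar back, each where it stood. Tip nothing over, and leave the doming block and the wire spool where they are.

Things in the scene. Friction and masses are not known exactly. Their poses are not given: they have to be found in the camera images.
- bur_stand: White plastic bur stand, round, two tiers: base 66 mm diameter, 20 mm high; upper tier (grip this) 52 mm diameter, from 20 to 60 mm height; thin steel burs stick up inside it to 84 mm. Loose, 0.2 kg. Origin: centre of its underside, z up. Stands on the bench close in front of the clamp's pressure plate, on one side of the bar (either).
- jar: Round white jar with a dark blue lid, a straight cylinder 60 mm in diameter, 78 mm high, closed. Loose, 0.22 kg. Origin: centre of its underside, z up. Stands on the bench in front of the pressure plate, on the other side of the bar.
- mould: Aluminium wax mould, a block 30 (x) by 60 (y) by 50 mm (z) with a dark parting line and a brass bush on top. Loose, 0.26 kg. Origin: centre of its underside; axes at the start as the clamp's. It stands on the clamp's table (12 mm above the bench) between the heads; a lip of the sliding head reaches 14 mm over its top and holds it down until the head is open. Grip it across y (60 mm).
- clamp: Green ratchet bar clamp bolted to the bench. Origin: on the bench under the middle of the clamped mould; z up, x along the bar, from the sliding head (robot's side) to the fixed head (x 16 to 32 mm, 150 wide, 62 high). Bar 22 mm wide, 12 high with 6 mm teeth on top, ending in a foot at x -199. Bur stand and jar at about x -79, y +-69, 10 to 20 mm clear of the plate.
- clamp_head (a joint): Slide of the sliding head (m): 0 closed (stop), 0.0485 fully open (stop); grows along the clamp's -x. At 0 its pressure plate fills x -30 to -16 mm, 150 wide, 63 high, lip to z 69; two cheeks beside the bar reach x -96, |y| 19, 28 high. The pawl locks it against opening; with the pawl up it slides with 2 N. It can be pushed closed at any time, the pawl clicks over the teeth.
- pawl_tab (a point): Centre of the pawl's black thumb tab: an upright disc, 18 mm diameter, 10 mm thick across the clamp's y; head closed: x -108, y 0, z 41 mm in the clamp's frame; moves with the head. The pawl hinges on the head, 60 mm further +x and 17 mm lower. Pinch the tab across y from above, lift it 15 to 20 mm (a few N) and, holding it up, draw the head open; let go, it springs down.
- tray: Shallow wooden tray, fixed, 200 mm (x) by 116 mm (y), rim 14 mm high, walls and floor 4 mm thick. Origin: centre of its underside, z up. Room for bur stand and jar side by side along x.
- board: Square reddish-brown fireclay soldering board, fixed, 110 by 110 mm, 13 mm thick, plain. Origin: centre of its underside, z up. The mould's place.
- doming_block: Bystander: steel cube of 45 mm with round hollows in its faces, 0.68 kg. Origin: centre of its underside.
- wire_spool: Bystander: spool of copper wire with wooden flanges, 48 mm diameter, 40 mm high. Origin: centre of its underside.

How it is judged:
On the way, in this order (a step that is already met when the one before it is completed fails the run):
1. bur stand and jar both stand upright on the wooden tray (x of bur_stand in the frame of tray between -0.085 and 0.085 m and y of bur_stand in the frame of tray between -0.04 and 0.04 m and z of bur_stand in the frame of tray between -0.003 and 0.01 m and angle between each of bur_stand, jar's own z axis and vertical below 0.1 rad and linear speed of each of bur_stand, jar below 0.03 m/s and x of jar in the frame of tray between -0.085 and 0.085 m and y of jar in the frame of tray between -0.04 and 0.04 m and z of jar in the frame of tray between -0.003 and 0.01 m), for 0.2 s.
2. the clamp head is fully open (over 42 mm) (value of joint clamp_head above 0.042 m), for 0.1 s.
3. the mould stands upright in the middle of the fireclay board (within 15 mm) (horizontal distance between mould and board below 0.015 m and z of mould in the frame of board between 0.009 and 0.017 m and angle between mould's own z axis and vertical below 0.1 rad and linear speed of mould below 0.03 m/s), for 0.2 s.
4. the clamp head is pushed closed again (under 6 mm) (value of joint clamp_head below 0.006 m), for 0.2 s.
At the end, for the whole second after the job is handed in: Bur stand and jar stand upright, each within 15 mm of where it stood at the start; the mould stands upright on the fireclay board, its centre within 15 mm of the board's centre; the clamp head is closed (joint under 6 mm); all at rest (all of step 3 and distance of each of bur_stand, jar from where it was at the start of the episode below 0.015 m and angle between each of bur_stand, jar's own z axis and vertical below 0.1 rad and linear speed of each of bur_stand, jar below 0.03 m/s and value of joint clamp_head below 0.006 m); the robot touches nothing.
It fails at once if the bur stand is tipped (over 35 degrees) (angle between bur_stand's own z axis and vertical above 0.61 rad).
It fails at once if the jar is tipped (over 35 degrees) (angle between jar's own z axis and vertical above 0.61 rad).
It fails at once if the mould is tipped (over 35 degrees) (angle between mould's own z axis and vertical above 0.61 rad).
It fails at once if the doming block is moved more than 15 mm (distance of doming_block from where it was at the start of the episode above 0.015 m).
It fails at once if the wire spool is moved more than 15 mm (distance of wire_spool from where it was at the start of the episode above 0.015 m).
It also fails if it takes over 144 s, if anything falls off the work surface, if the arm or the gripper's body presses on something with over 40 N, if the wrist force passes 120 N, or if a joint passes its speed limit or range.

## Working session

There is one attempt and no reset: what is moved stays moved. The work goes in short steps, Python scripts to look and compute and a shell command to move; the robot and the scene stay as the last step left them, time stands still between calls to the robot, and variables do not carry over. Pictures are saved under pics/ and viewed, at most 14 in all, crops included, and the job is handed in when it is done.

```bash
mkdir -p pics; cat > h.py <<'E'
import numpy as np, cv2
from cell import sensors, imaging, robot
from scipy.spatial.transform import Rotation as Ro
def world(im):
    h,w=im["depth"].shape; u,v=np.meshgrid(np.arange(w),np.arange(h))
    p=cv2.undistortPoints(np.stack([u,v],-1).reshape(-1,1,2).astype(float),im["K"],np.array([im["k1"],0,0,0.])).reshape(h,w,2)
    d=im["depth"][...,None]; c=np.concatenate([p*d,d],-1)
    W=(c-im["t"])@im["R"]; W[im["depth"]==0]=np.nan
    return W
def ray(im,u,v,z):
    p=cv2.undistortPoints(np.array([[[u,v]]],float),im["K"],np.array([im["k1"],0,0,0.])).ravel()
    d=im["R"].T@np.array([p[0],p[1],1]); o=-im["R"].T@im["t"]
    return o+d*(z-o[2])/d[2]
def plan(x,y,z,yaw=None):
    """print delta to world target in tool axes & units; yaw = world angle of tool y axis (deg, mod 180)"""
    s=sensors.get_state(); R=Ro.from_rotvec(s["orientation"]).as_matrix()
    d=R.T@(np.array([x,y,z])-s["position"])/0.04
    ty=np.degrees(np.arctan2(R[1,1],R[0,1]))
    turn=None
    if yaw is not None: turn=-((yaw-ty+90)%180-90)/6
    print("pos",s["position"].round(4),"tooly",round(ty,2),"j",s["joint_positions"].round(2),"shift units",d.round(3),"turn units",turn)
E
python3 - <<'E'
from h import *
import pickle
ims={}
for n in("scene","top","wrist"):
    im=imaging.get_image(n); ims[n]=im; cv2.imwrite(f"pics/{n}0.png",im["img"]); print(n,(-im["R"].T@im["t"]).round(3),im["k1"],im["K"][0,0])
pickle.dump(ims,open("i0.pkl","wb"))
s=sensors.get_state();print(s); plan(0,0,0,0)
E
```

```text
scene [0.887 0.523 0.626] -0.018349179906550963 390.4378432510978
top [0.457 0.023 0.78 ] 0.03356493845930974 394.4411654622447
wrist [0.089 0.548 0.385] -0.02052861083360066 331.18409651475355
{'t': 0.15, 'joint_positions': array([ 1.07517384e+00,  2.59193942e-01,  1.53581550e+00, -1.30197568e-05,
        1.34796691e+00, -2.02823980e-01]), 'joint_velocities': array([-0.00025256, -0.00067017, -0.00370149,  0.0007234 , -0.00046321,
        0.00141102]), 'effort': array([ 2.49398814e-03, -4.37644386e+01, -2.84232652e+01,  7.21170497e-02,
        3.80456820e-02, -6.80927246e-05]), 'position': array([0.15854761, 0.52623265, 0.21800529]), 'orientation': array([-4.58213761e-01, -3.10752968e+00,  2.04884104e-03]), 'force': array([ 0.0841762 , -0.57515447,  0.48611316]), 'torque': array([ 0.01057521, -0.04089654,  0.01558975]), 'finger_force': 0.0, 'grip_width': 0.09291244953843537}
pos [0.1585 0.5262 0.218 ] tooly 73.22 j [ 1.08  0.26  1.54 -0.    1.35 -0.2 ] shift units [-4.0000e-03 -1.3733e+01  5.4690e+00] turn units 12.204009467763187
```

View pics/top0.png

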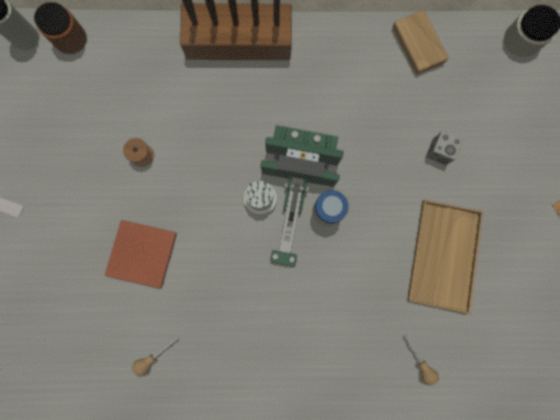

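View pics/scene0.png

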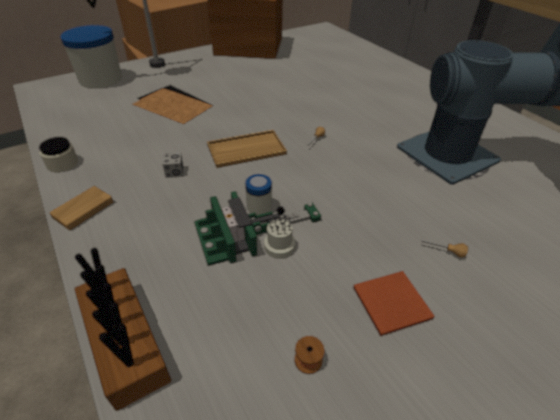

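The top view shows the bur stand at about (260,197), jar lid (332,206), mould top (303,157), clamp foot (284,258), board (141,253), tray (446,256), cube (446,148) and spool (137,150). The scene view confirms this layout.

```bash
cat > m.py <<'E'
from h import *
import pickle
def comp(mask,u,v,r=9):
    n,l,st,ce=cv2.connectedComponentsWithStats(mask.astype(np.uint8))
    best=min(range(1,n),key=lambda i: 1e9 if st[i,4]<40 else np.hypot(*(ce[i]-[u,v])))
    return l==best
def rect(m):
    c=max(cv2.findContours(m.astype(np.uint8),0,1)[0],key=cv2.contourArea); return cv2.minAreaRect(c),c
def two(a,pa,b,pb):
    def ln(im,p):
        q0=ray(im,*p,0.);q1=ray(im,*p,.1);return q0,(q1-q0)/np.linalg.norm(q1-q0)
    (o,d),(p,e)=ln(a,pa),ln(b,pb)
    s=np.linalg.lstsq(np.stack([d,-e],1),p-o,rcond=None)[0]
    A,B=o+s[0]*d,p+s[1]*e; return (A+B)/2,np.linalg.norm(A-B)
E
python3 - <<'E'
from m import *
I=pickle.load(open("i0.pkl","rb")); T=I["top"];S=I["scene"]
def masks(im):
    h=cv2.cvtColor(im["img"],cv2.COLOR_BGR2HSV).astype(int);H,s,V=h[...,0],h[...,1],h[...,2]
    return dict(blue=(H>100)&(H<125)&(s>120),red=((H<8)|(H>172))&(s>120),wood=(H>9)&(H<25)&(s>70),green=(H>60)&(H<95)&(s>70))
mt,ms=masks(T),masks(S)
W=world(T);WS=world(S)
seeds=dict(jar=("blue",(332,206),(259,185)),board=("red",(141,253),(393,302)),tray=("wood",(446,256),(247,148)),foot=("green",(284,258),(313,213)),spool=("wood",(137,150),(309,354)))
for k,(c,a,b) in seeds.items():
    ma,mb=comp(mt[c],*a),comp(ms[c],*b)
    (ra,ca),(rb,cb)=rect(ma),rect(mb)
    p,e=two(T,ra[0],S,rb[0])
    print(k,"top",np.round(ra[0],1),np.round(ra[1],1),"scene",np.round(rb[0],1),"tri",p.round(4),"gap",round(e,4),"depthT",np.nanmedian(W[ma],0).round(4),"depthS",np.nanmedian(WS[mb],0).round(4))
    if k in("board","tray"):
        for z in(.0135,):
            q=np.array([ray(T,*x,z) for x in cv2.boxPoints(ra)]); print("  corners",q[:,:2].round(4).tolist(),"ctr",q.mean(0).round(4))
        qs=cv2.approxPolyDP(cb,8,True)[:,0]; q=np.array([ray(S,*x,.0135) for x in qs]);print("  sc",q[:,:2].round(4).tolist())
for n,u,v in(("bur",260,197),("jar",332,206),("mould",303,157),("foot",284,258),("plate",300,177),("bench",350,300),("fixed",305,140)):
    print(n,W[v-2:v+3,u-2:u+3].reshape(-1,3).mean(0).round(4))
t=T["img"][110:280,220:370]; cv2.imwrite("pics/topc.png",cv2.resize(t,None,fx=5,fy=5,interpolation=2)[:600,:750]) 
cv2.imwrite("pics/topc.png",cv2.resize(T["img"][115:270,235:355],None,fx=3.8,fy=3.8,interpolation=2))
cv2.imwrite("pics/scc.png",cv2.resize(S["img"][160:280,180:340],None,fx=4.8,fy=4.8,interpolation=2))
E
```

```text
jar top [330.5 206. ] [28. 29.] scene [258.  184.5] tri [ 0.5649 -0.078   0.0687] gap 0.0002 depthT [ 0.5607 -0.069   0.0777] depthS [ 0.5753 -0.059   0.0762]
board top [ 2. 15.] [0. 0.] scene [93.  3.] tri [0.7552 0.2306 0.5053] gap 0.1966 depthT [0.916  0.5213 0.0961] depthS [ 0.6768 -0.9434  0.2576]
  corners [[0.9715, 0.5814], [0.9715, 0.5814], [0.9715, 0.5814], [0.9715, 0.5814]] ctr [0.9715 0.5814 0.0135]
  sc [[0.5377, -1.9155]]
tray top [446.  256.5] [ 63.3 105. ] scene [246.5 147.2] tri [ 0.4739 -0.3098  0.0036] gap 0.0009 depthT [ 0.4733 -0.3089  0.0041] depthS [ 0.4783 -0.3079  0.0035]
  corners [[0.3856, -0.2257], [0.5848, -0.2675], [0.5657, -0.3883], [0.3684, -0.342]] ctr [ 0.4761 -0.3059  0.0135]
  sc [[0.3934, -0.2286], [0.3708, -0.3357], [0.5635, -0.3759], [0.5891, -0.2549]]
foot top [330.8 176.1] [13.3  4.5] scene [312. 212.] tri [ 0.5615 -0.0087  0.0878] gap 0.1698 depthT [ 0.6221 -0.0793  0.0627] depthS [0.4784 0.0141 0.0168]
spool top [137.8 152.2] [29.7 23.3] scene [309.  354.5] tri [0.6805 0.2933 0.0207] gap 0.0001 depthT [0.6774 0.2881 0.0392] depthS [0.6848 0.2975 0.039 ]
bur [0.5831 0.0511 0.0616]
jar [ 0.5633 -0.0793  0.0784]
mould [ 0.6586 -0.0294  0.0634]
foot [0.4721 0.0065 0.018 ]
plate [ 0.6268 -0.0251  0.0349]
bench [ 3.916e-01 -1.208e-01 -3.000e-04]
fixed [ 0.698  -0.0351  0.0441]
```

View pics/topc.png

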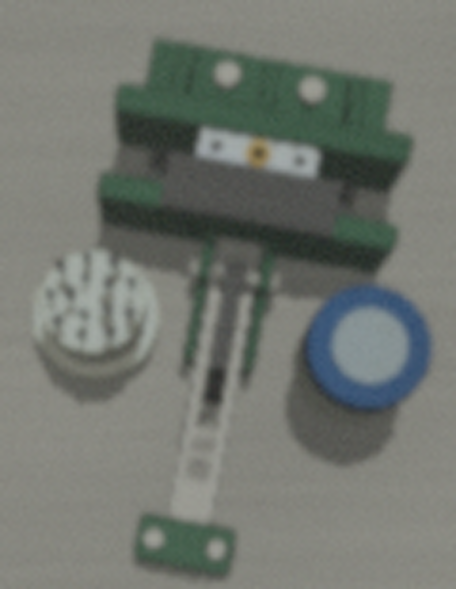

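The crop shows the bur stand at crop (95,310), the jar lid at (368,345), the mould bush at (259,152), the pawl tab at (215,385) and the foot at (184,545). The lip covers part of the mould. Next I fit exact poses from the depth-selected tops.

```bash
python3 - <<'E'
from m import *
I=pickle.load(open("i0.pkl","rb")); T=I["top"];S=I["scene"]
W=world(T);WS=world(S)
def reg(W,x0,x1,y0,y1,z0,z1):
    return (W[...,0]>x0)&(W[...,0]<x1)&(W[...,1]>y0)&(W[...,1]<y1)&(W[...,2]>z0)&(W[...,2]<z1)
def circ(P):  # min enclosing circle in mm
    c,r=cv2.minEnclosingCircle((P[:,:2]*1000).astype(np.float32)); return np.round(c,1),round(r,1)
def rc(P):
    r=cv2.minAreaRect((P[:,:2]*1000).astype(np.float32)); return [np.round(a,1) for a in r]
for nm,w in(("T",W),("S",WS)):
    P=w[reg(w,.50,.63,-.14,-.02,.073,.085)];print(nm,"jar",circ(P),"ext",((P.min(0)+P.max(0))/2).round(4),np.median(P[:,2]).round(4),len(P))
    P=w[reg(w,.53,.64,.01,.11,.052,.066)];print(nm,"bur up",circ(P),((P.min(0)+P.max(0))/2).round(4),np.percentile(P[:,2],[10,50,90]).round(4),len(P))
    P=w[reg(w,.53,.63,.01,.11,.015,.024)];print(nm,"bur low",circ(P),((P.min(0)+P.max(0))/2).round(4),len(P))
    for a in(.054,):
        P=w[reg(w,.60,.76,-.14,.1,a,.075)];print(nm,"heads+mould",rc(P),len(P))
    P=w[reg(w,.40,.62,.15,.45,.010,.016)];print(nm,"board",rc(P),P.mean(0).round(4),np.median(P[:,2]).round(4))
    P=w[reg(w,.33,.62,-.42,-.2,.011,.018)];print(nm,"trayrim",rc(P),len(P))
    P=w[reg(w,.33,.62,-.40,-.21,.002,.008)];print(nm,"trayfloor",rc(P),len(P),np.median(P[:,2]).round(4))
    P=w[reg(w,.63,.75,-.33,-.2,.04,.05)];print(nm,"cube",rc(P),len(P))
    P=w[reg(w,.62,.74,.2,.36,.034,.045)];print(nm,"spool",circ(P),len(P))
    P=w[reg(w,.44,.50,-.03,.04,.010,.025)];print(nm,"foot",rc(P),len(P))
    P=w[reg(w,.44,.60,-.03,.03,.030,.060)];print(nm,"tab",P.mean(0).round(4),circ(P),len(P))
P=lambda x,y,z:ray(T,235+x/3.8,115+y/3.8,z).round(4)
print("bush",P(259,152,.063),"mouldends at z62",P(197,140,.062),P(322,163,.062))
f=[P(118,88,.062),P(411,140,.062)];print("fixed ends",f)
print("foot",P(184,545,.018),"tab",P(215,385,.05), "bar end",P(193,515,.012),"plate top ends", P(100,185,.063),P(396,235,.063))
E
```

```text
T jar (array([563.8, -78.8]), 29.9) ext [ 0.5638 -0.0795  0.0776] 0.0779 843
T bur up (array([602.6,  39.9]), 44.1) [0.6017 0.0437 0.0593] [0.0576 0.0599 0.0615] 546
T bur low (array([589.2,  53.3]), 32.8) [0.5859 0.0537 0.0195] 228
T heads+mould [array([636.7, -15.5]), array([164.8, 105. ]), np.float64(79.0)] 2061
T board [array([483. , 281.9]), array([110.8, 109.4]), np.float64(76.8)] [0.4824 0.2816 0.0129] 0.0129
T trayrim [array([ 476.5, -306.9]), array([116.9, 200.7]), np.float64(78.3)] 728
T trayfloor [array([ 474.8, -305.2]), array([189.6, 288.6]), np.float64(89.9)] 5576 0.0039
T cube [array([ 686.5, -309.6]), array([44.6, 47.4]), np.float64(66.9)] 532
T spool (array([680.5, 292.7]), 24.6) 497
T foot [array([480.8,   6.6]), array([49.7, 40.9]), np.float64(79.5)] 410
T tab [ 0.5685 -0.0081  0.0383] (array([573.1,   2.3]), 34.4) 139
S jar (array([564.4, -76.8]), 30.8) ext [ 0.5641 -0.0767  0.0768] 0.0774 380
S bur up (array([604.9,  46. ]), 43.0) [0.6018 0.0506 0.059 ] [0.0558 0.0595 0.0617] 349
S bur low (array([589.7,  55. ]), 33.0) [0.5907 0.0557 0.0195] 216
S heads+mould [ar
[... 230 characters left out ...]
p.float64(77.4)] 224
S trayfloor [array([ 472.3, -295.7]), array([160.5, 277.8]), np.float64(86.0)] 1276 0.0034
S cube [array([ 686.6, -308.7]), array([46.7, 45.1]), np.float64(64.5)] 200
S spool (array([681.9, 292.9]), 24.1) 678
S foot [array([481.2,   8.3]), array([50.5, 40.4]), np.float64(78.4)] 221
S tab [ 0.5636 -0.0064  0.0383] (array([576.4,  -2. ]), 35.1) 102
bush [ 0.6626 -0.0297  0.063 ] mouldends at z62 [0.6691 0.0008 0.062 ] [ 0.6572 -0.0609  0.062 ]
fixed ends [array([0.6958, 0.0399, 0.062 ]), array([ 0.6688, -0.1052,  0.062 ])]
foot [0.4713 0.0076 0.018 ] tab [ 0.5484 -0.0074  0.05  ] bar end [0.4865 0.0028 0.012 ] plate top ends [0.646  0.0487 0.063 ] [ 0.6205 -0.0963  0.063 ]
```

```bash
cat >> h.py <<'E'
def go(x,y,z,yaw):
    """turn first, then shift (shift expressed in tool axes after the turn); split into n equal rows"""
    s=sensors.get_state(); R=Ro.from_rotvec(s["orientation"]).as_matrix()
    ty=np.degrees(np.arctan2(R[1,1],R[0,1])); dt=(yaw-ty+90)%180-90
    R2=Ro.from_rotvec([0,0,np.radians(dt)]).as_matrix()@R
    d=R2.T@(np.array([x,y,z])-s["position"])/0.04
    print("pos",s["position"].round(4),"tooly",round(ty,1),"j1,6",s["joint_positions"][[0,5]].round(2),"F",s["force"].round(1),"w",round(s["grip_width"],4),"t",round(s["t"],1),"\n TURN",round(-dt/6,2),"SHIFT",d.round(2))
E
python3 -c "
from h import *
go(.564,-.078,.18,124.3)"
```

```text
pos [0.1585 0.5262 0.218 ] tooly 73.2 j1,6 [ 1.08 -0.2 ] F [ 0.1 -0.6  0.5] w 0.0929 t 0.1 
 TURN -8.51 SHIFT [  0.14 -18.19   0.97]
```

```bash
python3 -m handwheel '[0,0,0,-0.95,93,0,0,0,-0.95,93,0,0,0,-0.95,93,0,0,0,-0.95,93,0,0,0,-0.95,93,0,0,0,-0.95,93,0,0,0,-0.95,93,0,0,0,-0.95,93,0,0,0,-0.91,93,0,-0.5,0,0,93,0,-0.8,0,0,93,0,-0.8,0,0,93,0,-0.8,0,0,93,0,-0.8,0,0,93,0,-0.8,0,0,93,0,-0.8,0,0,93,0,-0.8,0,0,93,0,-0.8,0,0,93,0,-0.8,0,0,93,0,-0.8,0,0,93]' 30
python3 -m handwheel '[0,-0.8,0,0,93,0,-0.8,0,0,93,0,-0.8,0,0,93,0,-0.8,0,0,93,0,-0.8,0,0,93,0,-0.8,0,0,93,0,-0.8,0,0,93,0,-0.8,0,0,93,0,-0.8,0,0,80,0,-0.8,0,0,80,0,-0.8,0,0,80,0,-0.5,0.3,0,80,0,0,0.3,0,80,0,0,0,0,80,0,0,0,0,80]'
python3 -c "
from h import *
go(.564,-.078,.026,124.3)"
```

```text
t: 1.82
position: [0.3507, 0.2442, 0.2186]
orientation: [0.926, -3.002, -0.0]
force: [0.1, 0.5, 0.3]
grip_width: 0.0931
finger_force: 0.0
t: 3.07
position: [0.5589, -0.0615, 0.1937]
orientation: [0.925, -3.0, -0.003]
force: [0.2, -0.6, -0.2]
grip_width: 0.0802
finger_force: 0.0
pos [ 0.5589 -0.0615  0.1937] tooly 124.3 j1,6 [-0.31 -2.48] F [ 0.2 -0.6 -0.2] w 0.0802 t 3.1 
 TURN -0.01 SHIFT [ 0.12 -0.42  4.19]
```

```bash
python3 -m handwheel '[0.12,-0.42,0,0,80,0,0,0.6,0,80,0,0,0.6,0,80,0,0,0.6,0,80,0,0,0.6,0,80,0,0,0.6,0,80,0,0,0.6,0,80,0,0,0.39,0,80,0,0,0.2,0,80,0,0,0,0,80]'
python3 - <<'E'
from h import *
go(.564,-.078,.026,124.3)
im=imaging.get_image("scene"); cv2.imwrite("pics/a.png",cv2.resize(im["img"][100:300,150:400],None,fx=3,fy=3))
E
```

```text
t: 3.9
position: [0.5643, -0.0772, 0.0261]
orientation: [0.927, -3.0, -0.002]
force: [-0.5, 0.7, 0.1]
grip_width: 0.0801
finger_force: 0.0
pos [ 0.5643 -0.0772  0.0261] tooly 124.3 j1,6 [-0.33 -2.5 ] F [-0.5  0.7  0.1] w 0.0801 t 3.9 
 TURN 0.01 SHIFT [ 0.02 -0.01  0.  ]
```

View pics/a.png

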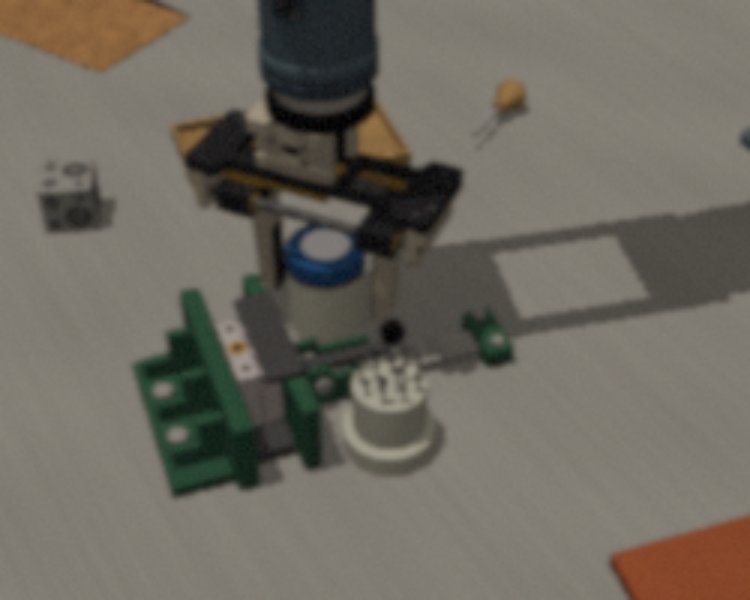

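The jar, at crop (325,270), sits between the two fingers, at (268,245) and (388,275). They are clear of the plate and the pawl. Now I grip and lift.

```bash
python3 -m handwheel '[0,0,0,0,50,0,0,0,0,50,0,0,0,0,50,0,0,0,0,50,0,0,0,0,50,0,0,0,0,50,0,0,-0.1,0,50,0,0,-0.4,0,50,0,0,-0.5,0,50,0,0,-0.5,0,50,0,0,-0.5,0,50,0,0,-0.5,0,50,0,0,0,0,50,0,0,0,0,50]' 25
python3 -c "
from h import *
go(.5186,-.3147,.13,78.3)"
```

```text
t: 5.12
position: [0.5657, -0.0785, 0.1275]
orientation: [-0.925, 3.001, -0.002]
force: [-0.5, -0.2, -3.7]
grip_width: 0.0597
finger_force: 25.0
pos [ 0.5657 -0.0785  0.1275] tooly 124.3 j1,6 [-0.33 -2.5 ] F [-0.5 -0.2 -3.7] w 0.0597 t 5.1 
 TURN 7.66 SHIFT [-0.04 -6.02 -0.05]
```

```bash
python3 -m handwheel '[0,0,0,0.9,50,0,0,0,0.96,50,0,0,0,0.96,50,0,0,0,0.96,50,0,0,0,0.96,50,0,0,0,0.96,50,0,0,0,0.96,50,0,0,0,1,50,0,-0.3,0,0,50,0,-0.7,0,0,50,0,-0.7,0,0,50,0,-0.7,0,0,50,0,-0.7,0,0,50,0,-0.7,0,0,50,0,-0.7,0,0,50,0,-0.7,0,0,50,0,-0.5,0,0,50,0,-0.32,0,0,50,0,0,0,0,50,0,0,0,0,50]'
python3 -c "
from h import *
go(.5186,-.3147,.031,78.3)"
```

```text
t: 6.78
position: [0.5157, -0.3141, 0.1259]
orientation: [-0.32, -3.124, -0.003]
force: [-1.0, 0.3, -3.0]
grip_width: 0.0599
finger_force: 25.0
pos [ 0.5157 -0.3141  0.1259] tooly 78.3 j1,6 [-0.73 -2.1 ] F [-1.   0.3 -3. ] w 0.0599 t 6.8 
 TURN 0.0 SHIFT [-0.08 -0.    2.37]
```

```bash
python3 -m handwheel '[-0.08,0,0.3,0,50,0,0,0.5,0,50,0,0,0.5,0,50,0,0,0.5,0,50,0,0,0.3,0,50,0,0,0.12,0,50,0,0,0.1,0,50,0,0,0.05,0,50,0,0,0,0,50,0,0,0,0,50]'
python3 -c "
from h import *
go(.5186,-.3147,.030,78.3)"
```

```text
t: 7.62
position: [0.5204, -0.3152, 0.0332]
orientation: [0.319, 3.124, -0.002]
force: [-0.7, 0.8, -3.2]
grip_width: 0.0597
finger_force: 25.0
pos [ 0.5204 -0.3152  0.0332] tooly 78.3 j1,6 [-0.73 -2.09] F [-0.7  0.8 -3.2] w 0.0597 t 7.6 
 TURN 0.01 SHIFT [0.05 0.   0.08]
```

```bash
python3 -m handwheel '[0,0,0.04,0,50,0,0,0.04,0,50,0,0,0,0,50]'; python3 -m handwheel '[0,0,0,0,70,0,0,0,0,85,0,0,0,0,85,0,0,0,0,85,0,0,0,0,85,0,0,-0.3,0,85,0,0,-0.6,0,85,0,0,-0.8,0,85,0,0,-0.8,0,85,0,0,-0.8,0,85,0,0,-0.8,0,85,0,0,0,0,85]'
python3 - <<'E'
from h import *
go(.5895,.0542,.19,34.3)
E
```

```text
t: 7.87
position: [0.5206, -0.3155, 0.0322]
orientation: [0.319, 3.123, -0.003]
force: [-3.3, 3.3, 12.6]
grip_width: 0.0596
finger_force: 25.0
t: 8.87
position: [0.5226, -0.3172, 0.2016]
orientation: [0.318, 3.115, -0.012]
force: [0.9, -0.9, 1.1]
grip_width: 0.0849
finger_force: 0.0
pos [ 0.5226 -0.3172  0.2016] tooly 78.3 j1,6 [-0.73 -2.09] F [ 0.9 -0.9  1.1] w 0.0849 t 8.9 
 TURN 7.34 SHIFT [6.73 6.62 0.17]
```

```bash
python3 -m handwheel '[0,0,0,0.9,80,0,0,0,0.92,80,0,0,0,0.92,80,0,0,0,0.92,80,0,0,0,0.92,80,0,0,0,0.92,80,0,0,0,0.92,80,0,0,0,0.92,80,0.4,0.4,0,0,80,0.6,0.6,0,0,80,0.6,0.6,0,0,80,0.6,0.6,0,0,80,0.6,0.6,0,0,80,0.6,0.6,0,0,80,0.6,0.6,0,0,80,0.6,0.6,0,0,80,0.6,0.6,0,0,80,0.6,0.6,0,0,80,0.6,0.6,0,0,80,0.6,0.6,0,0,80]'
python3 -m handwheel '[0,0,0,0,80,0,0,0,0,80]'
python3 - <<'E'
from h import *
go(.5895,.0542,.024,34.3)
im=imaging.get_image("top"); cv2.imwrite("pics/b.png",im["img"][100:340,220:520])
import cv2
W=world(im); m=(W[...,2]>.077)&(W[...,2]<.087)&(W[...,1]<-.2)&(W[...,0]<.6)
print(cv2.minEnclosingCircle((W[m][:,:2]*1000).astype(np.float32)))
E
```

```text
t: 10.53
position: [0.5933, 0.0761, 0.1935]
orientation: [1.468, 2.777, 0.0]
force: [1.4, -0.5, -0.4]
grip_width: 0.0802
finger_force: 0.0
t: 10.7
position: [0.5931, 0.0761, 0.1932]
orientation: [-1.463, -2.78, 0.0]
force: [0.1, -0.3, -0.4]
grip_width: 0.0799
finger_force: 0.0
pos [0.5931 0.0761 0.1932] tooly 34.5 j1,6 [-0.06 -0.66] F [ 0.1 -0.3 -0.4] w 0.0799 t 10.7 
 TURN 0.03 SHIFT [-0.4  -0.38  4.23]
((518.7022094726562, -314.3282165527344), 30.395204544067383)
```

Jar stands at (0.519,-0.314), as planned. I'll descend on the bur stand.

```bash
python3 -m handwheel '[-0.4,-0.38,0,0,80,0,0,0.5,0,80,0,0,0.6,0,80,0,0,0.6,0,80,0,0,0.6,0,80,0,0,0.6,0,80,0,0,0.6,0,80,0,0,0.5,0,80,0,0,0.23,0,80,0,0,0,0,80]'
python3 - <<'E'
from h import *
go(.5895,.0542,.024,34.3)
im=imaging.get_image("scene"); cv2.imwrite("pics/b.png",cv2.resize(im["img"][100:300,150:400],None,fx=3,fy=3))
E
```

```text
t: 11.58
position: [0.5879, 0.0511, 0.0217]
orientation: [-1.469, -2.772, 0.003]
force: [-0.3, -0.2, 0.1]
grip_width: 0.0799
finger_force: 0.0
pos [0.5879 0.0511 0.0217] tooly 34.2 j1,6 [-0.1 -0.7] F [-0.3 -0.2  0.1] w 0.0799 t 11.6 
 TURN -0.02 SHIFT [ 0.04  0.08 -0.06]
```

View pics/b.png

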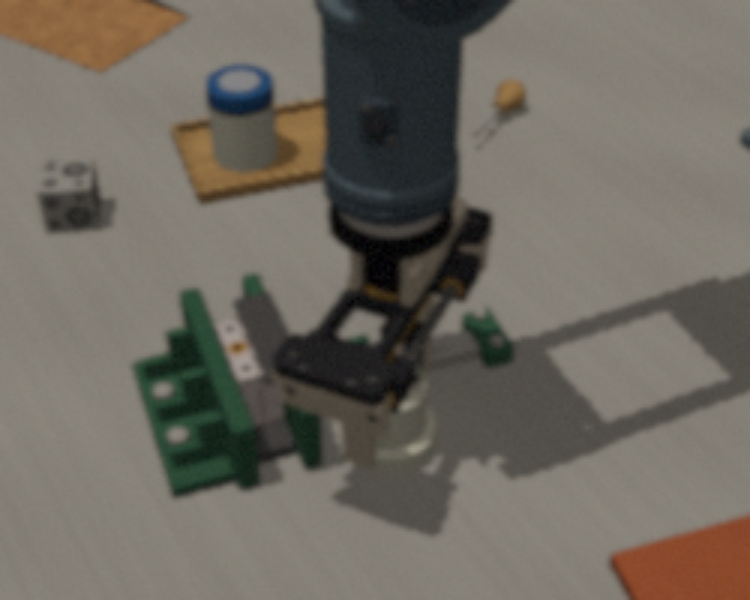

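The jar stands upright on the tray at crop (240,118). The fingers straddle the bur stand near (390,420), clear of the plate. I raise 4 mm, grip and lift.

```bash
python3 -m handwheel '[0.04,0.08,-0.1,0,80,0,0,0,0,80,0,0,0,0,45,0,0,0,0,45,0,0,0,0,45,0,0,0,0,45,0,0,0,0,45,0,0,0,0,45,0,0,0,0,45]' 25
python3 -m handwheel '[0,0,-0.1,0,45,0,0,-0.4,0,45,0,0,-0.5,0,45,0,0,-0.6,0,45,0,0,-0.6,0,45,0,0,-0.6,0,45,0,0,0,0,45,0,0,0,0,45]'
python3 -c "
from h import *
go(.4344,-.2973,.14,78.3)"
```

```text
t: 12.38
position: [0.5911, 0.0555, 0.0281]
orientation: [-1.467, -2.777, 0.001]
force: [-3.5, -0.5, 4.6]
grip_width: 0.0517
finger_force: 25.0
t: 13.05
position: [0.5926, 0.0558, 0.1409]
orientation: [1.467, 2.775, 0.002]
force: [-0.8, -0.3, -2.3]
grip_width: 0.0516
finger_force: 25.0
pos [0.5926 0.0558 0.1409] tooly 34.3 j1,6 [-0.09 -0.69] F [-0.8 -0.3 -2.3] w 0.0516 t 13.1 
 TURN -7.34 SHIFT [ 2.08 -9.45 -0.01]
```

```bash
python3 -m handwheel '[0,0,0,-0.9,45,0,0,0,-0.92,45,0,0,0,-0.92,45,0,0,0,-0.92,45,0,0,0,-0.92,45,0,0,0,-0.92,45,0,0,0,-0.92,45,0,0,0,-0.92,45,0.09,-0.4,0,0,45,0.15,-0.7,0,0,45,0.15,-0.7,0,0,45,0.15,-0.7,0,0,45,0.15,-0.7,0,0,45,0.15,-0.7,0,0,45,0.15,-0.7,0,0,45,0.15,-0.7,0,0,45,0.15,-0.7,0,0,45,0.15,-0.7,0,0,45,0.15,-0.7,0,0,45,0.15,-0.7,0,0,45]'
python3 -m handwheel '[0.15,-0.7,0,0,45,0.15,-0.45,0,0,45,0.04,-0.2,0,0,45,0,0,0,0,45,0,0,0,0,45]'
python3 -c "
from h import *
go(.4344,-.2973,.036,78.3)"
```

```text
t: 14.72
position: [0.4562, -0.2478, 0.1377]
orientation: [-0.319, -3.123, -0.003]
force: [-0.0, -0.5, -2.9]
grip_width: 0.0515
finger_force: 25.0
t: 15.13
position: [0.4332, -0.2968, 0.1386]
orientation: [-0.321, -3.124, -0.003]
force: [-0.0, 0.1, -1.5]
grip_width: 0.0514
finger_force: 25.0
pos [ 0.4332 -0.2968  0.1386] tooly 78.3 j1,6 [-0.81 -2.18] F [-0.   0.1 -1.5] w 0.0514 t 15.1 
 TURN -0.01 SHIFT [-0.04 -0.01  2.57]
```

```bash
python3 -m handwheel '[-0.04,0,0.3,0,45,0,0,0.5,0,45,0,0,0.5,0,45,0,0,0.5,0,45,0,0,0.4,0,45,0,0,0.2,0,45,0,0,0.1,0,45,0,0,0,0,45,0,0,0,0,45]'
python3 -m handwheel '[0,0,0.04,0,45,0,0,0.04,0,45,0,0,0,0,45]'
```

```text
t: 15.88
position: [0.4358, -0.2978, 0.0404]
orientation: [0.318, 3.125, -0.001]
force: [0.2, 0.6, -2.6]
grip_width: 0.0515
finger_force: 25.0
t: 16.13
position: [0.4353, -0.2982, 0.0371]
orientation: [0.32, 3.125, -0.001]
force: [-0.3, 0.6, -1.5]
grip_width: 0.0517
finger_force: 25.0
```

```bash
python3 -m handwheel '[0,0,0.06,0,45,0,0,0.04,0,45,0,0,0,0,45]'
```

```text
t: 16.38
position: [0.4349, -0.2979, 0.0324]
orientation: [-0.32, -3.125, -0.001]
force: [-0.0, 0.1, -1.3]
grip_width: 0.0515
finger_force: 25.0
```

```bash
python3 -m handwheel '[0,0,0.03,0,45,0,0,0.02,0,45,0,0,0,0,45]';  python3 -m handwheel '[0,0,0,0,60,0,0,0,0,80,0,0,0,0,85,0,0,0,0,85,0,0,0,0,85,0,0,-0.3,0,85,0,0,-0.6,0,85,0,0,-0.8,0,85,0,0,-0.8,0,85,0,0,-0.8,0,85,0,0,-0.8,0,85,0,0,0,0,85]'
python3 - <<'E'
from h import *
# clamp frame
O=np.array([.6626,-.029]);a=np.radians(-10.7);ex=np.array([np.cos(a),np.sin(a)]);ey=np.array([-ex[1],ex[0]])
print("tab",O-.108*ex)
im=imaging.get_image("top"); W=world(im)
m=(W[...,2]>.02)&(W[...,2]<.08)&(abs(W[...,1]+.01)<.06)&(W[...,0]<.6)&(W[...,0]>.48)
P=W[m];c=(P[:,:2]-O)@np.stack([ex,ey],1)
for lo in range(-130,-60,5):
    k=(c[:,0]*1000>=lo)&(c[:,0]*1000<lo+5)&(P[:,2]>.033)
    if k.any():print(lo,k.sum(),(c[k].mean(0)*1000).round(1),P[k][:,2].max().round(4))
go(*(O-.108*ex),.15,79.3)
E
```

```text
t: 16.63
position: [0.435, -0.298, 0.032]
orientation: [0.319, 3.125, -0.0]
force: [-3.7, 4.5, 11.0]
grip_width: 0.0515
finger_force: 25.0
t: 17.63
position: [0.4377, -0.3006, 0.2013]
orientation: [0.318, 3.117, -0.012]
force: [0.7, -0.4, 0.2]
grip_width: 0.0849
finger_force: 0.0
tab [ 0.55647782 -0.00894801]
-125 14 [-121.9    0.8] 0.052
-120 15 [-117.5    0.9] 0.0523
-115 14 [-112.3    1.3] 0.0512
-110 9 [-108.3    0. ] 0.0484
-100 1 [-97.8  -0.2] 0.0339
-65 4 [-62.7 -10.4] 0.038
pos [ 0.4368 -0.2997  0.1983] tooly 78.3 j1,6 [-0.81 -2.18] F [-0.1  1.  -0.2] w 0.0851 t 17.7 
 TURN -0.16 SHIFT [-1.58  7.7   1.18]
```

```bash
python3 -m handwheel '[0,0.3,0,-0.16,50,-0.1,0.6,0,0,45,-0.13,0.7,0,0,45,-0.14,0.7,0,0,45,-0.14,0.7,0,0,40,-0.14,0.7,0,0,40,-0.14,0.7,0,0,40,-0.14,0.7,0,0,40,-0.14,0.7,0,0,40,-0.14,0.7,0,0,40,-0.14,0.7,0,0,40,-0.1,0.55,0,0,40,0,0,0.6,0,40,0,0,0.6,0,40,0,0,0,0,40,0,0,0,0,40]'
python3 - <<'E'
from h import *
go(.5488,-.0065,.03,79.3)
im=imaging.get_image("wrist"); cv2.imwrite("pics/w.png",im["img"])
go(.5488,-.0065,.03,79.3)
for zz in(.05,):
  for p in((.5488,-.0065,zz),):
    c=im["R"]@np.array(p)+im["t"]; q=c[:2]/c[2]; r=q@q; print(im["K"][:2,:2]@(q*(1+im["k1"]*r))+im["K"][:2,2])
E
```

```text
t: 19.02
position: [0.5475, -0.003, 0.1441]
orientation: [-0.291, -3.121, -0.001]
force: [0.4, -1.4, 0.4]
grip_width: 0.0401
finger_force: 0.0
pos [ 0.5475 -0.003   0.1441] tooly 79.3 j1,6 [-0.21 -1.59] F [ 0.4 -1.4  0.4] w 0.0401 t 19.0 
 TURN 0.01 SHIFT [-0.07 -0.08  2.85]
pos [ 0.5489 -0.0037  0.1458] tooly 79.3 j1,6 [-0.21 -1.59] F [ 0.3  0.2 -1.2] w 0.0401 t 19.1 
 TURN 0.0 SHIFT [-0.02 -0.07  2.89]
[276.75167155 214.70995098]
```

View pics/w.png

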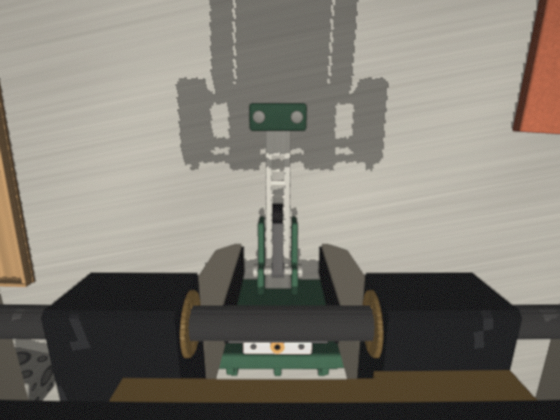

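The wrist view shows the black tab at (278,213), within 2 px of my prediction at (277,215). The bar runs straight up the image to the foot at (278,117), so the yaw is right.

```bash
python3 -m handwheel '[-0.02,-0.08,0.3,0,40,0,0,0.5,0,40,0,0,0.5,0,40,0,0,0.5,0,40,0,0,0.5,0,40,0,0,0.35,0,40,0,0,0.2,0,40,0,0,0,0,40,0,0,0,0,40]'
python3 -c "
from h import *
go(.5488,-.0065,.03,79.3)"
```

```text
t: 19.82
position: [0.5507, -0.0078, 0.0334]
orientation: [0.294, 3.127, -0.0]
force: [-0.1, -0.1, 0.7]
grip_width: 0.0401
finger_force: 0.0
pos [ 0.5507 -0.0078  0.0334] tooly 79.3 j1,6 [-0.22 -1.6 ] F [-0.1 -0.1  0.7] w 0.0401 t 19.8 
 TURN -0.01 SHIFT [0.05 0.02 0.09]
```

```bash
python3 -m handwheel '[0.05,0.02,0.09,0,40,0,0,0,0,0,0,0,0,0,0,0,0,0,0,0,0,0,0,0,0,0,0,0,0,0,0,0,0,0,0,0,0,0,0,0,0,0,0,0,0]' 25
python3 -m handwheel '[-0.03,0,-0.09,0,0,-0.04,0,-0.09,0,0,-0.05,0,-0.09,0,0,-0.06,0,-0.09,0,0,-0.06,0,-0.09,0,0,0,0,0,0,0,0,0,0,0,0]'
```

```text
t: 20.57
position: [0.5484, -0.0065, 0.0293]
orientation: [0.293, 3.128, -0.0]
force: [-1.0, -0.3, 2.7]
grip_width: 0.0097
finger_force: 25.0
t: 21.15
position: [0.5566, -0.008, 0.0475]
orientation: [-0.293, -3.125, 0.0]
force: [-5.8, -1.4, -3.1]
grip_width: 0.0097
finger_force: 25.0
```

```bash
python3 -m handwheel '[0.05,0,0,0,0,0.1,0,0,0,0,0.12,0,0,0,0,0.15,0,0,0,0,0.15,0,0,0,0,0.15,0,0,0,0,0.15,0,0,0,0,0.15,0,0,0,0,0.1,0,0,0,0,0.1,0,0,0,0,0.05,0,0,0,0,0,0,0,0,0,0,0,0,0,0]'
```

```text
t: 22.23
position: [0.5087, 0.0011, 0.0474]
orientation: [0.293, 3.126, -0.0]
force: [3.6, -2.8, -4.5]
grip_width: 0.0097
finger_force: 25.0
```

```bash
python3 -m handwheel '[0.06,0,0,0,0,0,0,0,0,0]'; python3 -m handwheel '[0,0,0,0,30,0,0,0,0,40,0,0,0,0,40,0,0,-0.3,0,40,0,0,-0.6,0,40,0,0,-0.8,0,60,0,0,-0.8,0,93,0,0,-0.8,0,93,0,0,-0.8,0,93,0,0,0,0,93,1,0,0,0,93,1,0,0,0,93,1,0,0,0,93,0,0,0,0,93,0,0,0,0,93]'
python3 - <<'E'
from h import *
im=imaging.get_image("top"); cv2.imwrite("pics/c.png",cv2.resize(im["img"][115:270,215:375],None,fx=3.8,fy=3.8,interpolation=2))
W=world(im);np.save("W.npy",W)
O=np.array([.6547,-.0275]);a=np.radians(-10.7);ex=np.array([np.cos(a),np.sin(a)]);ey=np.array([-ex[1],ex[0]])
C=(W[...,:2]-O)@np.stack([ex,ey],1)*1000
# profiles of height along clamp x for mould strip
for nm,lo,hi in(("mid",10,25),("mid-",-25,-10),("outer",45,65)):
    print(nm)
    for x in range(-90,50,3):
        k=(C[...,0]>=x)&(C[...,0]<x+3)&(C[...,1]>lo)&(C[...,1]<hi)
        if k.any():print((x,int(1000*np.median(W[k][:,2]))),end=" ")
m=(W[...,2]>.055)&(W[...,2]<.068)&(abs(C[...,1])<45)&(C[...,0]>-22)&(C[...,0]<17)
P=C[m];print("\n mould-ish",len(P),P.min(0),P.max(0),cv2.minAreaRect(P.astype(np.float32)))
E
```

```text
t: 22.4
position: [0.5087, 0.0011, 0.0475]
orientation: [0.293, 3.121, -0.001]
force: [10.9, -3.9, -11.1]
grip_width: 0.0101
finger_force: 25.0
t: 23.65
position: [0.3853, 0.0249, 0.2109]
orientation: [-0.293, -3.127, -0.001]
force: [0.2, -0.5, -0.8]
grip_width: 0.0927
finger_force: 0.0
mid
(-90, 36) (-87, 10) (-84, 24) (-81, 0) (-78, 48) (-75, 68) (-72, 68) (-69, 68) (-66, 68) (-63, 69) (-60, 68) (-57, 69) (-54, 68) (-51, 69) (-36, 1) (-33, 0) (-30, 0) (-27, 0) (-24, 0) (-21, 0) (-18, 0) (-15, 33) (-12, 61) (-9, 62) (-6, 61) (-3, 62) (0, 61) (3, 61) (6, 62) (9, 61) (12, 61) (15, 60) (18, 61) (21, 61) (24, 61) (27, 61) (30, 60) (45, 12) (48, 12) mid-
(-90, 37) (-87, 1) (-84, 25) (-81, 3) (-78, 45) (-75, 68) (-72, 69) (-69, 69) (-66, 69) (-63, 67) (-60, 68) (-57, 69) (-54, 69) (-51, 68) (-36, 1) (-33, 0) (-30, -1) (-27, 0) (-24, 0) (-21, 0) (-18, 0) (-15, 33) (-12, 61) (-9, 61) (-6, 61) (-3, 61) (0, 61) (3, 61) (6, 61) (9, 61) (12, 61) (15, 60) (18, 61) (21, 61) (24, 61) (27, 62) (30, 60) (48, 12) outer
(-90, 0) (-87, 0) (-84, 0) (-81, 0) (-78, 33) (-75, 62) (-72, 62) (-69, 62) (-66, 61) (-63, 60) (-51, 0) (-48, 0) (-45, 0) (-42, 0) (-39, 0) (-36, 0) (-33, 0) (-30, 0) (-27, 0) (-24, 0) (-21, 0) (-18, 0) (-15, 6) (-12, 11) (-9, 5) (-6, 9) (-3, 10) (0, 10) (3, 10) (6, 9) (9, 1) (12, 10) (15, 33) (18, 61) (21, 61) (24, 62) (27, 61) (30, 60) (36, 48) (39, 48) (42, 51) (45, 48) (48, 13) 
 mould-ish 538 [-14.38997627 -43.79893531] [16.98932291 43.07834154] ((1.2932119369506836, -0.3572883605957031), (86.87734985351562, 31.378192901611328), 89.98875427246094)
```

View pics/c.png

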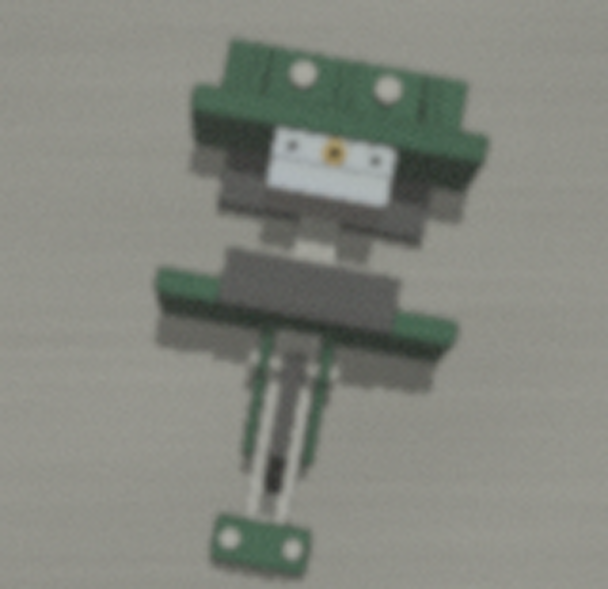

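The clamp is open, with the mould at crop (332,165) fully uncovered and the lip ending 34 mm away from it. Height profiles confirm the clamp frame: mould from about x -14.5 and the fixed head from 16.

```bash
python3 -c "
from h import *
go(.654,-.028,.19,79.3)"
```

```text
pos [0.3872 0.0244 0.2113] tooly 79.3 j1,6 [-0.23 -1.61] F [ 0.3 -0.6 -0.1] w 0.0929 t 23.7 
 TURN 0.0 SHIFT [-6.8  -0.05  0.54]
```

```bash
python3 -m handwheel '[-0.4,0,0,0,85,-0.7,0,0.1,0,85,-0.7,0,0.1,0,85,-0.7,0,0.1,0,85,-0.7,0,0.1,0,85,-0.7,0,0.1,0,85,-0.7,0,0,0,85,-0.7,-0.05,0,0,85,-0.7,0,0,0,85,-0.5,0,0,0,85,-0.3,0,0,0,85,0,0,0,0,85,0,0,0,0,85]'
python3 -c "
from h import *
go(.654,-.028,.025,79.3)"
```

```text
t: 24.78
position: [0.6552, -0.0287, 0.1895]
orientation: [-0.294, -3.126, -0.0]
force: [0.4, -0.6, 0.1]
grip_width: 0.0849
finger_force: 0.0
pos [ 0.6552 -0.0287  0.1895] tooly 79.3 j1,6 [-0.21 -1.6 ] F [ 0.4 -0.6  0.1] w 0.0849 t 24.8 
 TURN -0.0 SHIFT [0.03 0.01 4.11]
```

```bash
python3 -m handwheel '[0.03,0.01,0.3,0,85,0,0,0.6,0,85,0,0,0.6,0,85,0,0,0.6,0,85,0,0,0.6,0,85,0,0,0.6,0,85,0,0,0.4,0,85,0,0,0.3,0,85,0,0,0.11,0,85,0,0,0,0,85]'
python3 -c "
from h import *
go(.654,-.028,.025,79.3)"
```

```text
t: 25.62
position: [0.6525, -0.0276, 0.0257]
orientation: [-0.293, -3.126, -0.0]
force: [-0.2, -0.2, 0.1]
grip_width: 0.085
finger_force: 0.0
pos [ 0.6525 -0.0276  0.0257] tooly 79.3 j1,6 [-0.21 -1.6 ] F [-0.2 -0.2  0.1] w 0.085 t 25.6 
 TURN -0.0 SHIFT [-0.04 -0.    0.02]
```

```bash
python3 -m handwheel '[-0.03,0,0,0,85,0,0,0,0,50,0,0,0,0,50,0,0,0,0,50,0,0,0,0,50,0,0,0,0,50,0,0,0,0,50,0,0,0,0,50]' 35
python3 -m handwheel '[0.02,0,-0.1,0,50,0.03,0,-0.2,0,50,0.03,0,-0.4,0,50,0,0,-0.5,0,50,0,0,-0.6,0,50,0,0,-0.6,0,50,0,0,-0.6,0,50,0,0,-0.4,0,50,0,0,0,0,50,0,0,0,0,50]'
python3 -c "
from h import *
go(.4835,.2825,.15,76.8)"
```

```text
t: 26.28
position: [0.655, -0.0279, 0.0274]
orientation: [0.293, 3.127, 0.0]
force: [-0.4, 1.2, 4.1]
grip_width: 0.0597
finger_force: 35.0
t: 27.12
position: [0.6515, -0.0277, 0.1633]
orientation: [0.293, 3.126, -0.001]
force: [0.1, 0.1, -2.7]
grip_width: 0.0601
finger_force: 35.0
pos [ 0.6515 -0.0277  0.1633] tooly 79.3 j1,6 [-0.21 -1.6 ] F [ 0.1  0.1 -2.7] w 0.0601 t 27.1 
 TURN 0.41 SHIFT [5.86 6.59 0.32]
```

```bash
python3 -m handwheel '[0,0,0,0.41,50,0.3,0.3,0,0,50,0.5,0.6,0,0,50,0.6,0.7,0,0,50,0.6,0.7,0,0,50,0.6,0.7,0,0,50,0.6,0.7,0,0,50,0.6,0.7,0,0,50,0.6,0.7,0,0,50,0.6,0.6,0,0,50,0.6,0.6,0.1,0,50,0.26,0.2,0.2,0,50,0,0,0,0,50,0,0,0,0,50]'
python3 -c "
from h import *
go(.4835,.2825,.0305,76.8)"
```

```text
t: 28.28
position: [0.4809, 0.2788, 0.1487]
orientation: [-0.357, -3.118, 0.004]
force: [0.5, -0.2, -1.8]
grip_width: 0.0599
finger_force: 35.0
pos [0.4809 0.2788 0.1487] tooly 76.9 j1,6 [ 0.33 -1.02] F [ 0.5 -0.2 -1.8] w 0.0599 t 28.3 
 TURN 0.02 SHIFT [-0.05  0.11  2.95]
```

```bash
python3 -m handwheel '[-0.05,0.11,0.3,0,50,0,0,0.5,0,50,0,0,0.6,0,50,0,0,0.6,0,50,0,0,0.5,0,50,0,0,0.25,0,50,0,0,0.1,0,50,0,0,0.1,0,50,0,0,0,0,50,0,0,0,0,50]'
python3 -c "
from h import *
go(.4835,.2825,.0275,76.8)"
```

```text
t: 29.12
position: [0.4863, 0.2829, 0.0335]
orientation: [0.361, 3.119, 0.001]
force: [1.1, 0.1, -2.6]
grip_width: 0.0599
finger_force: 35.0
pos [0.4863 0.2829 0.0335] tooly 76.8 j1,6 [ 0.33 -1.01] F [ 1.1  0.1 -2.6] w 0.0599 t 29.1 
 TURN -0.0 SHIFT [ 0.07 -0.03  0.15]
```

```bash
python3 -m handwheel '[0.06,-0.02,0.05,0,50,0,0,0.05,0,50,0,0,0.02,0,50,0,0,0,0,50]';
```

```text
t: 29.45
position: [0.4829, 0.2829, 0.0284]
orientation: [0.36, 3.12, 0.0]
force: [-1.2, -0.4, 0.4]
grip_width: 0.0599
finger_force: 35.0
```

```bash
python3 -m handwheel '[0,0,0.02,0,50,0,0,0.01,0,50,0,0,0,0,50]'; python3 -m handwheel '[0,0,0,0,70,0,0,0,0,85,0,0,0,0,85,0,0,0,0,85,0,0,0,0,85,0,0,-0.3,0,85,0,0,-0.6,0,85,0,0,-0.8,0,85,0,0,-0.8,0,85,0,0,-0.8,0,85,0,0,-0.8,0,85,1,0,0,0,85,1,0,0,0,85,0,0,0,0,85]'
python3 - <<'E'
from h import *
im=imaging.get_image("top"); W=world(im)
m=(W[...,2]>.057)&(W[...,2]<.07)&(abs(W[...,1]-.28)<.07)&(abs(W[...,0]-.48)<.07)
print(m.sum(),np.median(W[m],0),cv2.minAreaRect((W[m][:,:2]*1000).astype(np.float32)))
# head now: closed-push waypoint
O=np.array([.6547,-.0275]);a=np.radians(-10.7);ex=np.array([np.cos(a),np.sin(a)]);ey=np.array([-ex[1],ex[0]])
C=(W[...,:2]-O)@np.stack([ex,ey],1)*1000
k=(W[...,2]>.055)&(C[...,0]<-30)&(C[...,0]>-110)&(abs(C[...,1])<70);print("head x",np.percentile(C[k][:,0],[1,99]))
for d in(-.135,-.09,-.045): print(d,(O+d*ex).round(4))
go(*(O-.150*ex),.19,79.3)
E
```

```text
t: 29.7
position: [0.4828, 0.2829, 0.0283]
orientation: [0.36, 3.12, 0.0]
force: [-4.0, -2.0, 10.6]
grip_width: 0.0597
finger_force: 35.0
t: 30.87
position: [0.3986, 0.3016, 0.1907]
orientation: [-0.356, -3.117, 0.0]
force: [-1.0, -0.3, -0.3]
grip_width: 0.0852
finger_force: 0.0
573 [0.48372327 0.28135257 0.0630029 ] ((484.217529296875, 282.35284423828125), (60.155128479003906, 29.66611671447754), 76.63898468017578)
head x [-76.98895593 -49.20136672]
-0.135 [ 0.522  -0.0024]
-0.09 [ 0.5663 -0.0108]
-0.045 [ 0.6105 -0.0191]
pos [0.4017 0.3014 0.1908] tooly 77.0 j1,6 [ 0.42 -0.92] F [ 1.1 -0.2  0.2] w 0.0847 t 30.9 
 TURN -0.39 SHIFT [-3.99 -6.91  0.02]
```

Mould stands at (0.484,0.282), centred on the board. Next I push the head closed with the opened fingers, one on each side of the bar.

```bash
python3 -m handwheel '[0,-0.3,0,-0.39,60,-0.2,-0.6,0,0,60,-0.4,-0.7,0,0,60,-0.4,-0.7,0,0,60,-0.4,-0.7,0,0,60,-0.4,-0.7,0,0,60,-0.4,-0.7,0,0,60,-0.4,-0.7,0,0,60,-0.4,-0.7,0,0,60,-0.4,-0.7,0,0,60,-0.6,-0.41,0,0,60,0,0,0,0,60,0,0,0,0,60]'
python3 -c "
from h import *
go(.5564,-.0089,.036,79.3)"
```

```text
t: 32.0
position: [0.5107, -0.0023, 0.1901]
orientation: [-0.301, -3.127, -0.0]
force: [-0.9, 1.2, -0.9]
grip_width: 0.0599
finger_force: 0.0
pos [ 0.5107 -0.0023  0.1901] tooly 79.0 j1,6 [-0.22 -1.6 ] F [-0.9  1.2 -0.9] w 0.0599 t 32.0 
 TURN -0.05 SHIFT [-1.15  0.05  3.85]
```

```bash
python3 -m handwheel '[-0.5,0.05,0,-0.05,60,-0.6,0,0,0,60,0,0,0.4,0,60,0,0,0.6,0,60,0,0,0.6,0,60,0,0,0.6,0,60,0,0,0.6,0,60,0,0,0.5,0,60,0,0,0.3,0,60,0,0,0.2,0,60,0,0,0,0,60]'
python3 -m handwheel '[-0.1,0,0,0,60,-0.1,0,0,0,60,-0.1,0,0,0,60,-0.1,0,0,0,60,-0.1,0,0,0,60,-0.1,0,0,0,60,-0.1,0,0,0,60,-0.1,0,0,0,60,-0.1,0,0,0,60,-0.1,0,0,0,60,-0.1,0,0,0,60,0,0,0,0,60]'
```

```text
t: 32.92
position: [0.5517, -0.0057, 0.0369]
orientation: [-0.287, -3.125, -0.001]
force: [-0.5, 0.1, 0.5]
grip_width: 0.0598
finger_force: 0.0
t: 33.92
position: [0.5967, -0.0149, 0.0386]
orientation: [-0.289, -3.128, -0.0]
force: [-2.9, 0.5, 2.2]
grip_width: 0.0599
finger_force: 1.2
```

```bash
python3 -m handwheel '[-0.1,0,0,0,60,-0.1,0,0,0,60,-0.1,0,0,0,60,-0.1,0,0,0,60,-0.1,0,0,0,60,0,0,0,0,60]';python3 -m handwheel '[-0.05,0,0,0,60,-0.05,0,0,0,60,0,0,0,0,60]'
```

```text
t: 34.42
position: [0.6155, -0.0184, 0.0385]
orientation: [-0.289, -3.126, -0.0]
force: [-3.0, -0.8, 0.4]
grip_width: 0.0602
finger_force: 1.8
t: 34.67
position: [0.6178, -0.0188, 0.0384]
orientation: [-0.289, -3.123, -0.0]
force: [-9.4, 1.2, 6.7]
grip_width: 0.0601
finger_force: 5.2
```

```bash
python3 -m handwheel '[-0.05,0,0,0,60,-0.03,0,0,0,60,0,0,0,0,60]'; python3 -m handwheel '[0.3,0,0,0,60,0.3,0,0,0,60,0,0,-0.4,0,60,0,0,-0.8,0,60,0,0,-0.8,0,60,0,0,-0.8,0,60,0,0,-0.8,0,60,0,0,-0.4,0,60,0.9,-0.5,0,0,60,0.9,-0.5,0,0,60,0.9,-0.5,0,0,60,0.9,-0.5,0,0,60,0,0,0,0,60]'
python3 - <<'E'
from h import *
im=imaging.get_image("top"); W=world(im)
O=np.array([.6547,-.0275]);a=np.radians(-10.7);ex=np.array([np.cos(a),np.sin(a)]);ey=np.array([-ex[1],ex[0]])
C=(W[...,:2]-O)@np.stack([ex,ey],1)*1000
k=(W[...,2]>.055)&(C[...,0]<10)&(C[...,0]>-110)&(abs(C[...,1])<70)&(W[...,2]<.075);print("head x",np.percentile(C[k][:,0],[1,99]))
k=(W[...,2]>.056)&(W[...,2]<.0645)&(C[...,0]<10)&(C[...,0]>-110)&(abs(C[...,1])<70)&(abs(C[...,1])>48);print("plate x",np.percentile(C[k][:,0],[2,98]))
cv2.imwrite("pics/d.png",im["img"])
go(.434,-.2975,.19,78.3)
E
```

```text
t: 34.92
position: [0.6178, -0.0189, 0.0384]
orientation: [-0.288, -3.117, -0.001]
force: [-19.2, 2.4, 14.8]
grip_width: 0.0603
finger_force: 9.8
t: 36.0
position: [0.4377, -0.0682, 0.1981]
orientation: [-0.29, -3.125, 0.001]
force: [0.6, 0.4, 0.4]
grip_width: 0.0604
finger_force: 0.0
head x [-104.76483324   -0.88695049]
plate x [-28.74436099 -15.14147517]
pos [ 0.4414 -0.0683  0.1991] tooly 79.3 j1,6 [-0.4  -1.79] F [0.2 0.2 0.4] w 0.06 t 36.0 
 TURN 0.17 SHIFT [-0.98 -5.65  0.23]
```

View pics/d.png

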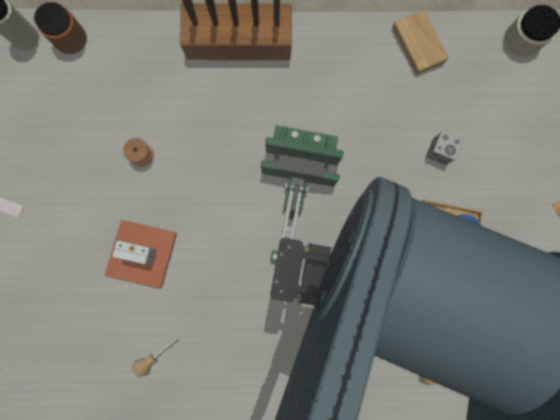

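The head is closed (plate x -29 to -15), and it stopped firmly at 19 N. The mould is on the board at px (133,251), consistent with parallax. Cube and spool are in place. Now I return the bur stand.

```bash
python3 -m handwheel '[0,-0.3,0,0.17,80,-0.1,-0.6,0,0,80,-0.12,-0.7,0,0,80,-0.12,-0.7,0,0,80,-0.12,-0.7,0,0,80,-0.12,-0.7,0,0,80,-0.12,-0.7,0,0,80,-0.1,-0.6,0,0,80,-0.1,-0.45,0,0,80,-0.1,-0.2,0,0,80,0,0,0,0,80,0,0,0,0,80]'
python3 -c "
from h import *
go(.435,-.298,.031,78.3)"
```

```text
t: 37.05
position: [0.4385, -0.2971, 0.1985]
orientation: [0.316, 3.125, 0.0]
force: [-0.7, -0.1, -0.6]
grip_width: 0.08
finger_force: 0.0
pos [ 0.4385 -0.2971  0.1985] tooly 78.4 j1,6 [-0.81 -2.18] F [-0.7 -0.1 -0.6] w 0.08 t 37.0 
 TURN 0.02 SHIFT [ 0.08 -0.04  4.19]
```

```bash
python3 -m handwheel '[0.08,-0.04,0.3,0,80,0,0,0.6,0,80,0,0,0.6,0,80,0,0,0.6,0,80,0,0,0.6,0,80,0,0,0.6,0,80,0,0,0.5,0,80,0,0,0.3,0,80,0,0,0.08,0,80,0,0,0,0,80,0,0,0,0,80]'
python3 -m handwheel '[0,0,0,0,45,0,0,0,0,45,0,0,0,0,45,0,0,0,0,45,0,0,0,0,45,0,0,0,0,45,0,0,0,0,45]' 25
python3 -m handwheel '[0,0,-0.1,0,45,0,0,-0.4,0,45,0,0,-0.5,0,45,0,0,-0.6,0,45,0,0,-0.6,0,45,0,0,-0.6,0,45,0,0,0,0,45,0,0,0,0,45]'
python3 -c "
from h import *
go(.5908,.0552,.14,34.3)"
```

```text
t: 37.97
position: [0.4349, -0.2977, 0.0322]
orientation: [0.315, 3.125, -0.001]
force: [0.1, 0.4, -0.5]
grip_width: 0.0797
finger_force: 0.0
t: 38.55
position: [0.4343, -0.2982, 0.0319]
orientation: [0.317, 3.125, -0.0]
force: [1.2, 0.0, 4.6]
grip_width: 0.0517
finger_force: 25.0
t: 39.22
position: [0.4346, -0.2986, 0.1443]
orientation: [0.316, 3.124, -0.003]
force: [0.1, 0.9, -1.5]
grip_width: 0.0516
finger_force: 25.0
pos [ 0.4346 -0.2986  0.1443] tooly 78.4 j1,6 [-0.81 -2.18] F [ 0.1  0.9 -1.5] w 0.0516 t 39.2 
 TURN 7.36 SHIFT [5.11 8.21 0.08]
```

```bash
python3 -m handwheel '[0,0,0,0.92,45,0,0,0,0.92,45,0,0,0,0.92,45,0,0,0,0.92,45,0,0,0,0.92,45,0,0,0,0.92,45,0,0,0,0.92,45,0,0,0,0.92,45,0.25,0.4,0,0,45,0.45,0.7,0,0,45,0.45,0.7,0,0,45,0.45,0.7,0,0,45,0.45,0.7,0,0,45,0.45,0.7,0,0,45,0.45,0.7,0,0,45,0.45,0.7,0,0,45,0.45,0.7,0,0,45,0.45,0.7,0,0,45,0.45,0.7,0,0,45,0.45,0.7,0,0,45]'
python3 -m handwheel '[0,0.11,0,0,45,0,0,0,0,45,0,0,0,0,45]'
python3 -c "
from h import *
go(.5908,.0552,.0325,34.3)"
```

```text
t: 40.88
position: [0.5836, 0.0581, 0.1409]
orientation: [-1.466, -2.774, 0.003]
force: [1.1, -1.1, -0.9]
grip_width: 0.0513
finger_force: 25.0
t: 41.13
position: [0.5871, 0.0586, 0.1415]
orientation: [-1.465, -2.776, 0.003]
force: [0.2, 0.0, -1.9]
grip_width: 0.0518
finger_force: 25.0
pos [0.5871 0.0586 0.1415] tooly 34.3 j1,6 [-0.09 -0.69] F [ 0.2  0.  -1.9] w 0.0518 t 41.1 
 TURN 0.01 SHIFT [-0.13  0.04  2.72]
```

```bash
python3 -m handwheel '[-0.11,0.02,0.3,0,45,0,0,0.5,0,45,0,0,0.6,0,45,0,0,0.6,0,45,0,0,0.4,0,45,0,0,0.2,0,45,0,0,0.1,0,45,0,0,0,0,45,0,0,0,0,45]'
python3 -c "
from h import *
go(.5908,.0552,.028,34.3)"
```

```text
t: 41.88
position: [0.592, 0.0549, 0.036]
orientation: [1.469, 2.776, 0.001]
force: [0.1, -0.0, -1.9]
grip_width: 0.0514
finger_force: 25.0
pos [0.592  0.0549 0.036 ] tooly 34.2 j1,6 [-0.09 -0.69] F [ 0.1 -0.  -1.9] w 0.0514 t 41.9 
 TURN -0.01 SHIFT [ 0.02 -0.02  0.2 ]
```

```bash
python3 -m handwheel '[0.02,-0.02,0.08,0,45,0,0,0.06,0,45,0,0,0.03,0,45,0,0,0,0,45]'; python3 -m handwheel '[0,0,0.02,0,45,0,0,0.01,0,45,0,0,0,0,45]'
```

```text
t: 42.22
position: [0.5903, 0.0559, 0.0288]
orientation: [1.468, 2.777, 0.0]
force: [0.2, 0.3, -1.9]
grip_width: 0.0513
finger_force: 25.0
t: 42.47
position: [0.5905, 0.0559, 0.0279]
orientation: [1.468, 2.777, 0.0]
force: [-0.7, 0.3, 2.0]
grip_width: 0.0517
finger_force: 25.0
```

```bash
python3 -m handwheel '[0,0,0,0,60,0,0,0,0,75,0,0,0,0,80,0,0,0,0,80,0,0,0,0,80,0,0,-0.3,0,80,0,0,-0.6,0,80,0,0,-0.8,0,80,0,0,-0.8,0,80,0,0,-0.8,0,80,0,0,-0.8,0,80,0,0,0,0,80,0,0,0,0,80]'
python3 -c "
from h import *
go(.5200,-.315,.195,78.3)"
```

```text
t: 43.55
position: [0.5918, 0.0557, 0.1948]
orientation: [1.465, 2.773, 0.004]
force: [-0.2, -0.1, -0.6]
grip_width: 0.0799
finger_force: 0.0
pos [0.5918 0.0557 0.1948] tooly 34.3 j1,6 [-0.09 -0.69] F [-0.2 -0.1 -0.6] w 0.0799 t 43.5 
 TURN -7.34 SHIFT [-0.12 -9.44 -0.05]
```

```bash
python3 -m handwheel '[0,0,0,-0.9,80,0,0,0,-0.92,80,0,0,0,-0.92,80,0,0,0,-0.92,80,0,0,0,-0.92,80,0,0,0,-0.92,80,0,0,0,-0.92,80,0,0,0,-0.92,80,0,-0.4,0,0,80,0,-0.8,0,0,80,0,-0.8,0,0,80,0,-0.8,0,0,80,0,-0.8,0,0,80,0,-0.8,0,0,80,0,-0.8,0,0,80,0,-0.8,0,0,80,0,-0.8,0,0,80,0,-0.8,0,0,80,0,-0.8,0,0,80,0,-0.8,0,0,80]'
python3 -m handwheel '[-0.1,-0.24,0,0,80,0,0,0,0,80,0,0,0,0,80]'
python3 -c "
from h import *
go(.5200,-.315,.031,78.3)"
```

```text
t: 45.22
position: [0.5145, -0.3054, 0.19]
orientation: [-0.319, -3.123, -0.003]
force: [1.2, -0.7, 0.5]
grip_width: 0.0803
finger_force: 0.0
t: 45.47
position: [0.5174, -0.3141, 0.1902]
orientation: [-0.321, -3.123, -0.004]
force: [-0.5, 0.2, 0.2]
grip_width: 0.0802
finger_force: 0.0
pos [ 0.5174 -0.3141  0.1902] tooly 78.3 j1,6 [-0.73 -2.1 ] F [-0.5  0.2  0.2] w 0.0802 t 45.5 
 TURN -0.01 SHIFT [-0.08 -0.02  3.98]
```

```bash
python3 -m handwheel '[-0.05,-0.02,0.3,0,80,0,0,0.6,0,80,0,0,0.6,0,80,0,0,0.6,0,80,0,0,0.6,0,80,0,0,0.6,0,80,0,0,0.4,0,80,0,0,0.2,0,80,0,0,0.05,0,80,0,0,0,0,80,0,0,0,0,80]'
python3 -m handwheel '[0,0,0,0,50,0,0,0,0,50,0,0,0,0,50,0,0,0,0,50,0,0,0,0,50,0,0,0,0,50,0,0,0,0,50]' 25
python3 -m handwheel '[0,0,-0.1,0,50,0,0,-0.4,0,50,0,0,-0.5,0,50,0,0,-0.6,0,50,0,0,-0.6,0,50,0,0,-0.4,0,50,0,0,0,0,50,0,0,0,0,50]'
python3 -c "
from h import *
go(.5650,-.078,.13,124.3)"
```

```text
t: 46.38
position: [0.5204, -0.3158, 0.0344]
orientation: [0.318, 3.124, -0.001]
force: [-0.1, -0.0, 0.2]
grip_width: 0.08
finger_force: 0.0
t: 46.97
position: [0.52, -0.316, 0.0342]
orientation: [0.32, 3.124, -0.0]
force: [0.0, 1.6, 5.9]
grip_width: 0.0598
finger_force: 25.0
t: 47.63
position: [0.5197, -0.3162, 0.1375]
orientation: [0.32, 3.125, -0.001]
force: [-0.4, -0.7, -3.2]
grip_width: 0.0597
finger_force: 25.0
pos [ 0.5197 -0.3162  0.1375] tooly 78.3 j1,6 [-0.73 -2.1 ] F [-0.4 -0.7 -3.2] w 0.0597 t 47.6 
 TURN -7.66 SHIFT [-4.29  4.28  0.19]
```

```bash
python3 -m handwheel '[0,0,0,-0.95,50,0,0,0,-0.95,50,0,0,0,-0.96,50,0,0,0,-0.96,50,0,0,0,-0.96,50,0,0,0,-0.96,50,0,0,0,-0.96,50,0,0,0,-0.96,50,-0.3,0.3,0,0,50,-0.5,0.5,0,0,50,-0.5,0.5,0,0,50,-0.5,0.5,0,0,50,-0.5,0.5,0,0,50,-0.5,0.5,0,0,50,-0.5,0.5,0,0,50,-0.5,0.5,0,0,50,-0.35,0.35,0,0,50,-0.14,0.13,0,0,50,0,0,0,0,50,0,0,0,0,50]'
python3 -c "
from h import *
go(.5650,-.078,.035,124.3)"
```

```text
t: 49.3
position: [0.5643, -0.0776, 0.1364]
orientation: [0.926, -3.0, -0.001]
force: [-0.3, -0.8, -2.4]
grip_width: 0.0595
finger_force: 25.0
pos [ 0.5643 -0.0776  0.1364] tooly 124.3 j1,6 [-0.33 -2.5 ] F [-0.3 -0.8 -2.4] w 0.0595 t 49.3 
 TURN 0.0 SHIFT [-0.01 -0.02  2.53]
```

```bash
python3 -m handwheel '[0,0,0.3,0,50,0,0,0.5,0,50,0,0,0.6,0,50,0,0,0.5,0,50,0,0,0.35,0,50,0,0,0.15,0,50,0,0,0.1,0,50,0,0,0,0,50,0,0,0,0,50]'
python3 -m handwheel '[0,0,0.05,0,50,0,0,0.04,0,50,0,0,0,0,50]'
```

```text
t: 50.05
position: [0.5655, -0.0786, 0.0381]
orientation: [-0.925, 3.002, -0.001]
force: [0.0, 0.1, -2.1]
grip_width: 0.0596
finger_force: 25.0
t: 50.3
position: [0.5652, -0.0779, 0.0342]
orientation: [-0.926, 3.001, -0.001]
force: [-0.1, 0.2, -3.4]
grip_width: 0.0596
finger_force: 25.0
```

```bash
python3 -m handwheel '[0,0,0.04,0,50,0,0,0.04,0,50,0,0,0,0,50]'; python3 -m handwheel '[0,0,0.02,0,50,0,0,0.01,0,50,0,0,0,0,50]'
```

```text
t: 50.55
position: [0.5648, -0.0777, 0.0304]
orientation: [0.926, -3.002, -0.0]
force: [-0.2, 0.8, -2.9]
grip_width: 0.0596
finger_force: 25.0
t: 50.8
position: [0.5649, -0.0777, 0.0303]
orientation: [0.926, -3.002, 0.0]
force: [-2.8, 0.2, 4.5]
grip_width: 0.0601
finger_force: 25.0
```

```bash
python3 -m handwheel '[0,0,0,0,65,0,0,0,0,78,0,0,0,0,80,0,0,0,0,80,0,0,0,0,80,0,0,-0.3,0,80,0,0,-0.6,0,80,0,0,-0.8,0,80,0,0,-0.8,0,80,0,0,-0.8,0,80,0,0,-0.8,0,80,0.8,0,0,0,80,0.8,0,0,0,80,0.8,0,0,0,80,0.8,0,0,0,80,0.8,0,0,0,80,0.8,0,0,0,80,0,0,0,0,80,0,0,0,0,80]'
python3 - <<'E'
from h import *
def reg(W,x0,x1,y0,y1,z0,z1):
    return (W[...,0]>x0)&(W[...,0]<x1)&(W[...,1]>y0)&(W[...,1]<y1)&(W[...,2]>z0)&(W[...,2]<z1)
for n in("top","scene"):
    im=imaging.get_image(n);w=world(im);cv2.imwrite(f"pics/e{n}.png",im["img"])
    c=lambda m:(lambda r:(np.round(r[0],1),round(r[1],1)))(cv2.minEnclosingCircle((w[m][:,:2]*1000).astype(np.float32)))
    print(n,"jar",c(reg(w,.50,.63,-.14,-.02,.073,.085)),"bur",c(reg(w,.53,.63,.01,.11,.015,.024)),"spool",c(reg(w,.62,.74,.2,.36,.034,.045)))
    print("cube",cv2.minAreaRect((w[reg(w,.63,.75,-.33,-.2,.04,.05)][:,:2]*1000).astype(np.float32))[0],"mould",cv2.minAreaRect((w[reg(w,.42,.55,.2,.35,.057,.07)][:,:2]*1000).astype(np.float32))[:2])
s=sensors.get_state();print(s["t"],s["force"].round(1),np.abs(s["joint_velocities"]).max())
E
```

```text
t: 52.38
position: [0.4057, -0.1868, 0.1937]
orientation: [-0.921, 3.003, -0.001]
force: [0.1, 0.6, 0.6]
grip_width: 0.0801
finger_force: 0.0
top jar (array([563.4, -78.6]), 29.9) bur (array([591.3,  54.8]), 32.8) spool (array([680.7, 292.5]), 24.8)
cube (686.8884887695312, -310.2781066894531) mould ((484.1107177734375, 281.9131774902344), (60.64449691772461, 29.714563369750977))
scene jar (array([562.5, -77.6]), 30.9) bur (array([591.2,  57.2]), 33.6) spool (array([682. , 293.2]), 24.1)
cube (686.3709716796875, -309.4676513671875) mould ((484.8620910644531, 283.10125732421875), (61.415096282958984, 31.96898078918457))
52.4833 [ 0.4  0.3 -0.5] 0.02149553226976815
```

View pics/escene.png

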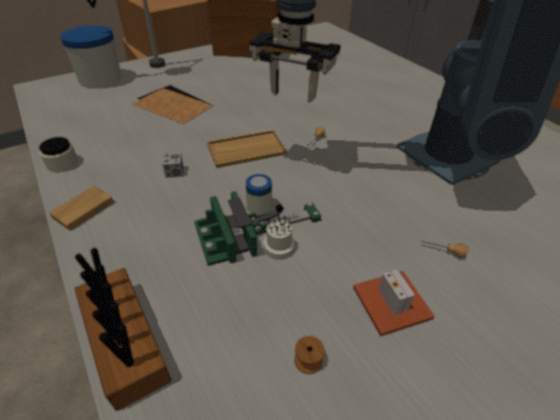

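The jar (259,193) and bur stand (279,237) are back within about 2 mm of where they stood. The mould is upright on the board (397,292), the clamp is closed and the arm is clear of everything.

```bash
python3 -c "
from cell import robot
print(robot.job_done())"
```

```text
the job is handed in; nothing more can be done
None
```

I handed the job in at about 52 s: the mould stands upright in the middle of the fireclay board, the clamp head is closed, and the bur stand and jar are each back within about 2 mm of where they stood; no verdict was returned.

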